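Close the module jig by spinning its wing screw down

TASK

Clamp the black module in its jig: with the fingertips, push the wings of the orange screw round clockwise (seen from above), stroke after stroke, until the screw is fully home at its stop and its rubber foot presses on the module. Do not pinch or grasp the screw, leave the module lying in its nest, and leave everything else on the bench where it is; finish with the robot clear.

Things in the scene. Friction and masses are not known exactly. Their poses are not given: they have to be found in the camera images.
- jig: The fixed jig; origin on the table under the screw's axis, z up. Base plate x -70 to 125, y -85 to 85 mm, top at z 15 mm. A blue column (x 85 to 115, y -35 to 35 mm) carries an arm 50 mm wide (z 95 to 115 mm) over the nest to x -22 mm; the screw goes down through it. A yellow guard roof covers the rear of the wings' circle (see guard_edge). Place and yaw vary.
- wing (a joint): Angle of the wing screw (rad), growing clockwise seen from above. 9.5 is the firm stop, fully home; it starts 6.5 to 9 rad before it and sinks 5 mm per turn. At value v wing a points at angle -v about the jig's z (0 = jig's +x). Friction about 0.04 N m; it stays where left. The guard bars fingers from going all round: push a wing through the open side, lift, go behind the other, repeat.
- hub (a point): Centre of the top of the orange wing screw, on its axis. Hub 32 mm across; two opposite wings reach 60 mm from the axis. Wings are upright plates 10 mm thick, 28 mm high, top edges level with this point; 14 mm or more are free below them down to the jig's arm. The guard's top is 22 mm above this point at home, 15 mm with the screw fully up.
- tip_a (a point): Outer end of wing a, at its top edge, 60 mm from the axis
- tip_b (a point): Outer end of wing b, at its top edge, opposite wing a
- guard_edge (a point): Middle of the yellow guard roof's straight free edge, top surface, 32 mm from the screw's axis along the jig's +x. The roof covers jig x 32 to 115, y -75 to 75 mm, z 175 to 180 mm, on two posts at x 105, y +-66 mm: the wings pass under it, fingers cannot. All of x below 32 mm is open from above.
- wing_trail: The 2 mm skins on the faces of both wings to push on for clockwise turning; origin on the axis, well below the wings
- wing_lead: The 2 mm skins on the opposite faces, which go ahead in clockwise turning; squeezing both skins at once counts as pinching
- foot: Black rubber foot, 28 mm across, under the screw, springy (about 2.5 N per mm). It meets the module about 2.5 rad before the stop and presses with about 5 N when fully home. Origin at its underside
- module: Loose black module 64 x 110 x 45 mm lying in the blue-rimmed nest of the jig under the screw; origin at the centre of its underside
- nest (a point): Centre of the nest's floor, 15 mm above the table, under the screw
- bush_a: a loose brass bush (ring 18 mm across, 22 mm tall) standing on the jig's base plate beside the nest; a bystander, to be left alone
- bush_b: a second brass bush like bush_a, on the other side of the nest; a bystander, to be left alone
- dock: loose black plastic dock piece, 100 x 55 mm, 32 mm high; a bystander, to be left alone
- tape: empty cardboard tape core, a ring 90 mm across, 36 mm high; a bystander, to be left alone
- carton: small closed cardboard box 90 x 70 x 60 mm; a bystander, to be left alone
- cleaner: closed bottle, 52 mm across, 130 mm tall; a bystander, to be left alone
- driver: screwdriver lying on the table; a bystander, to be left alone
There are look-alikes about, which are no part of the job. Leave any pink or yellow look-alike of the module alone.

How it is judged:
By the outcome, as a careful person would: the job done as asked, in the order asked, and still so for the second after the job is handed in, with the robot touching nothing.
It also fails if it takes over 67 s, if anything falls off the work surface, if the arm or the gripper's body presses on something with over 40 N, if the wrist force passes 120 N, or if a joint passes its speed limit or range.

ROBOT

A 6-joint arm with a two-finger parallel gripper is mounted at the origin on the work surface. World frame = base frame: x ahead of the robot, y to its left, z up, the work surface at z = 0. Lengths are in m, angles in rad, forces in N, time in s.
With the tool pointing down it reaches from about 0.35 to 0.85 m from the base axis. Payload 8.1 kg.
Tool frame: the origin (TCP) lies midway between the tips of the shut fingers; the grasp point (between the pads) lies 19 mm behind it; z points along the fingers, y is the direction in which the jaws open and shut (so a half turn about z gives the same grasp; the last joint's range is limited). The gripper opens to 93 mm and grips with 3 to 60 N. Pads are 15 mm wide; open, the fingers measure 128 mm over their backs; the gripper's body (75 mm by 188 mm) begins 65 mm behind the grasp point.
Start: joints at [1.063, 0.13, 1.488, -0, 1.523, -0.085], TCP at [0.246, 0.547, 0.219] pointing down, gripper open.
Joint ranges: [-2.96, 2.96], [-0.89, 2.26], [0.02, 2.5], [-1.34, 4.48], [0, 2.73], [-2.66, 2.66]. Speed limits (rad/s): [2.39, 2.39, 2.79, 3.14, 3.14, 3.14].

INTERFACE

Orientations are given as a unit quaternion [w, x, y, z].
In Python, from cell import monitor, eyes, finish_job gives the robot as it stands. The module is installed in compiled form; this text tells all that it offers.
- The arm moves only by the tool send_rows, never from a script. Its argument "rows" is a list of rows, each an object of numbers: "tx", "ty", "tz": the shift along the tool's x, y, z each as a share of 200 mm, from -1 to 1; "wx", "wy", "wz": the turn, a rotation vector about the tool's x, y, z each as a share of 60 degrees, from -1 to 1; "grip": the finger opening in mm, from 0 to 93. In form: [{"tx": .., "ty": .., "tz": .., "wx": .., "wy": .., "wz": .., "grip": ..}, ...]. A call has 1 to 20 rows; each row shifts and turns the pose as measured when the row begins, along the tool's axes as they then stand; what a row does not reach is not made up. A row lasts 1/10 s, in which the tool goes at most 50 mm and 8.59 degrees, less where a joint would pass 70% of its speed; a pose out of reach is approached as far as the arm can. A call with a number of a shift or a turn outside -1 to 1 is refused whole. A call with a gripper value outside its range is refused whole. The fingers move at their own pace and stop on an object; "force" is the grip in N (left out, the last holds). Time passes only in rows, so rows that do not move let the fingers close. It gives the time, the measured TCP pose, the force and the opening at its end, in the units of the state.
- monitor.sense(): the state, without advancing time (a new reading comes with each control period).
- eyes.grab_frame(name): name is "scene" or "top"; returns (picture, depth): 384x512x3 uint8, red, green, blue; 384x512 float32, m along the optical axis (not along the pixel's ray), 0 where there is no reading.
- eyes.camera_model(name): a dict with "mtx" (3x3 intrinsics, pixels), "rvec" (rotation vector, rad) and "tvec" (3), from world to camera coordinates, as OpenCV has them. Camera axes: x right, y down, z forward; pixel columns grow to the right and rows downward; lengths in m; the calibration is good to about 2 mm. A picture is of the moment at which its call begins. camera_model takes no time and is no camera call.
- finish_job(): hands the job in, once; it reports no verdict.
The state is a dict: "t": time; "q": joint angles; "joint_velocities": joint speeds; "effort": joint torques, N m; "eef_pos": TCP position; "tcp_rot": TCP orientation; "contact_force": force on the tool from outside, world axes, zero at the start; "torque": the same for the moment, N m; "width": finger opening in m.
Only numpy, scipy, OpenCV 4.12 (cv2) and the standard library are available. Lean on these libraries where they do the work, as an engineer would, in place of code of your own. Each camera call takes 0.05 s, during which the arm holds its last target. There are 200 camera calls.

## Working session

There is one attempt and no reset: what is moved stays moved. The work goes in short steps, Python scripts to look and compute and a tool call to move; the robot and the scene stay as the last step left them, time stands still between calls to the robot, and variables do not carry over. Pictures are saved under pics/ and viewed, about 8 in all and at most 12, crops included, and the job is handed in when it is done.

Besides the shell and the picture viewer there is one more tool, called after "Emit:" in YAML: its name, and indented under it one key for each argument. send_rows: Moves the arm, as the interface text tells. Shift numbers are shares of 200 mm and turn numbers shares of 60 degrees, none past 1 either way. Its arguments: {"type":"object","properties":{"rows":{"type":"array","items":{"type":"object","properties":{"tx":{"type":"number","minimum":-1,"maximum":1},"ty":{"type":"number","minimum":-1,"maximum":1},"tz":{"type":"number","minimum":-1,"maximum":1},"wx":{"type":"number","minimum":-1,"maximum":1},"wy":{"type":"number","minimum":-1,"maximum":1},"wz":{"type":"number","minimum":-1,"maximum":1},"grip":{"type":"number"}}}},"force":{"type":"number"}},"required":["rows"]}

```bash
mkdir -p pics; cat > h.py <<'E'
import numpy as np, cv2
from cell import monitor, eyes, finish_job
def cam(n):
    m=eyes.camera_model(n); R=cv2.Rodrigues(np.array(m['rvec'],float))[0]
    return np.array(m['mtx'],float),R,np.array(m['tvec'],float).ravel()
def cloud(n,d):
    K,R,t=cam(n); v,u=np.mgrid[:d.shape[0],:d.shape[1]]
    P=np.stack([(u-K[0,2])/K[0,0]*d,(v-K[1,2])/K[1,1]*d,d],-1)
    return (P-t)@R
E
python3 - <<'E'
from h import *
o=[]
for n in("scene","top"):
    p,d=eyes.grab_frame(n); np.savez(n+'0.npz',p=p,d=d)
    cv2.imwrite(f'pics/{n}0.png',p[...,::-1]); 
    K,R,t=cam(n); print(n,K[0,0],-R.T@t, R[2])
    X=cloud(n,d); hsv=cv2.cvtColor(p,cv2.COLOR_RGB2HSV)
    for nm,lo,hi in(("orange",(5,150,100),(18,255,255)),("yellow",(22,120,100),(35,255,255))):
        m=(cv2.inRange(hsv,lo,hi)>0)
        c,l,s,ce=cv2.connectedComponentsWithStats(m.astype(np.uint8))
        for i in range(1,c):
            if s[i,4]>25:
                q=X[(l==i)&(d>0)]; print(nm,s[i],q.min(0).round(3) if len(q) else'',q.max(0).round(3) if len(q) else'', np.median(q,0).round(3))
print(monitor.sense())
E
```

```text
scene 348.5276666332146 [1.31241834 0.05996155 0.85699604] [-0.70628073 -0.06798994 -0.70465942]
orange [223 174  39  14 295] [ 0.555 -0.108  0.132] [0.578 0.007 0.165] [ 0.567 -0.047  0.15 ]
yellow [220 148  51  21 808] [ 0.448 -0.125  0.115] [0.531 0.024 0.182] [ 0.494 -0.05   0.179]
yellow [286 197  39  35 708] [ 0.507  0.089 -0.002] [0.613 0.215 0.048] [0.571 0.148 0.042]
top 357.63025655988355 [ 0.4769414  -0.00788591  1.05617278] [ 0.14441295  0.00367098 -0.9895107 ]
orange [253 207  45  13 235] [ 0.545 -0.107  0.056] [0.583 0.004 0.166] [ 0.56  -0.049  0.16 ]
yellow [182 199  43  39 806] [ 0.502  0.087 -0.005] [0.615 0.216 0.049] [0.552 0.141 0.043]
yellow [ 246  225   61   35 1839] [ 0.446 -0.127  0.064] [0.536 0.02  0.183] [ 0.488 -0.053  0.179]
{'t': 0.1, 'q': array([ 1.06257936e+00,  1.31074682e-01,  1.48914682e+00,  5.63561921e-06,
        1.52299378e+00, -8.54282340e-02]), 'joint_velocities': array([ 0.00127767, -0.00112716, -0.00247085,  0.00078366,  0.00139631,
        0.00135098]), 'effort': array([ 7.71974210e-04, -5.61342645e+01, -4.93096161e+01,  7.70568196e-02,
        2.90773372e-02, -9.91810316e-05]), 'eef_pos': array([0.24593215, 0.54673379, 0.21771183]), 'tcp_rot': array([-2.39986216e-04,  2.09823495e-01,  9.77738944e-01, -7.75009533e-04]), 'contact_force': array([ 0.6565953 ,  0.41518145, -0.04792521]), 'torque': array([-0.03359554,  0.00600167, -0.00026712]), 'width': 0.09263833598401394}
```

```bash
python3 -c "
import cv2,numpy as np
a=cv2.imread('pics/scene0.png');b=cv2.imread('pics/top0.png')
cv2.imwrite('pics/both.png',cv2.resize(np.vstack([a,b]),(800,1200))[:600]);cv2.imwrite('pics/top0b.png',cv2.resize(b,(800,600)))"
```

```text
(no output)
```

View pics/both.png

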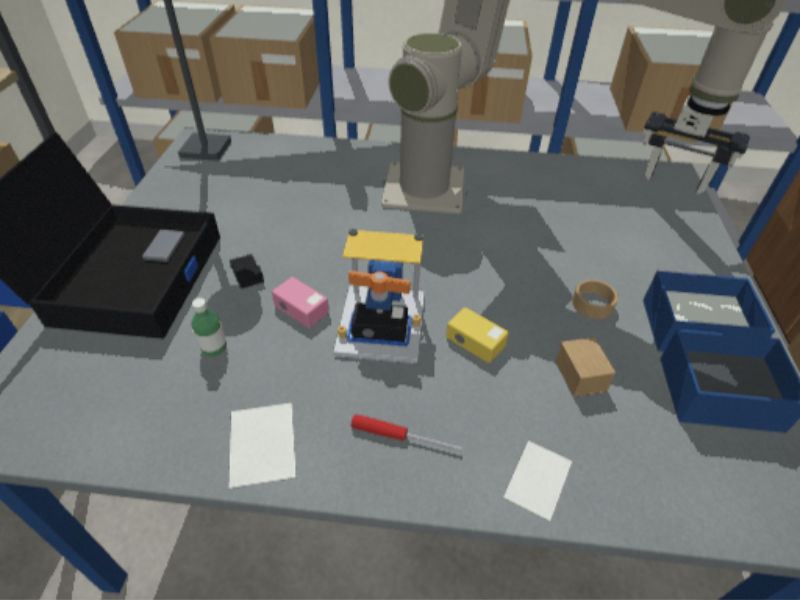

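View pics/top0b.png

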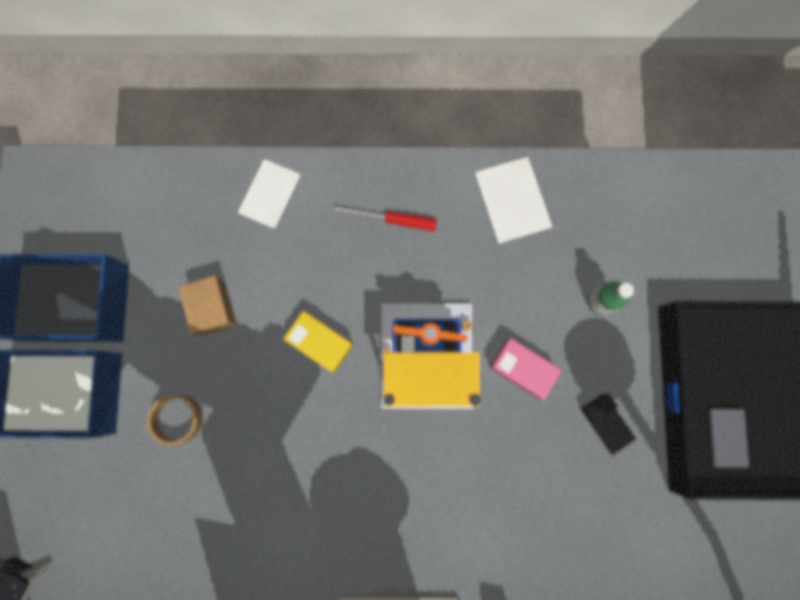

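The scene view shows the jig at about (385,290), with the orange wings in front of the yellow roof and the roof on the robot side. The top view shows the screw hub at about (431,333), the wings from about (394,330) to (467,338), and the roof at 382-480 x 352-408. So the open side faces away from the robot.

```bash
cat > meas.py <<'E'
from h import *
def onplane(n,uv,z):
    K,R,t=cam(n); uv=np.atleast_2d(uv).astype(float)
    r=np.c_[(uv-K[[0,1],[2,2]])/K[[0,1],[0,1]],np.ones(len(uv))]@R; c=-R.T@t
    return c+r*((z-c[2])/r[:,2])[:,None]
def wing(n,p,z=.162):
    hsv=cv2.cvtColor(p,cv2.COLOR_RGB2HSV)
    m=cv2.inRange(hsv,(5,140,90),(18,255,255))
    c,l,s,ce=cv2.connectedComponentsWithStats(m)
    P=onplane(n,np.argwhere(m>0)[:,::-1],z)[:,:2]
    P=P[np.hypot(*(P-[.562,-.052]).T)<.085]
    r=cv2.minAreaRect((P*1000).astype(np.float32)); e=np.linalg.svd(P-P.mean(0),full_matrices=False)[2][0]
    return r,P.mean(0),np.degrees(np.arctan2(e[1],e[0])),len(P)
def roof(n,p):
    hsv=cv2.cvtColor(p,cv2.COLOR_RGB2HSV); m=cv2.inRange(hsv,(22,120,100),(35,255,255))
    P=onplane(n,np.argwhere(m>0)[:,::-1],.18)[:,:2]
    P=P[np.hypot(*(P-[.49,-.052]).T)<.1]
    r=cv2.minAreaRect((P*1000).astype(np.float32)); return r,cv2.boxPoints(r)
E
python3 - <<'E'
from meas import *
for n in("scene","top"):
    f=np.load(n+'0.npz');p,d=f['p'],f['d']
    print(n,wing(n,p)); print(roof(n,p))
    X=cloud(n,d);q=X.reshape(-1,3);hsv=cv2.cvtColor(p,cv2.COLOR_RGB2HSV)
    m=((cv2.inRange(hsv,(5,140,90),(18,255,255))>0)&(np.hypot(X[...,0]-.562,X[...,1]+.052)<.07))
    print('z pct',np.percentile(X[m][:,2],[10,50,75,90,97]))
    if n=='top':
        c=p[180:280,220:330]; cv2.imwrite('pics/c.png',cv2.resize(c[...,::-1],(770,700),interpolation=2)[:600])
E
```

```text
scene (((575.642578125, -48.52081298828125), (51.36219787597656, 116.68966674804688), 3.514878749847412), array([ 0.57800939, -0.04769634]), np.float64(82.44024324760244), 311)
(((492.5821533203125, -50.259803771972656), (82.47607421875, 148.82778930664062), 0.14183208346366882), array([[ 451.16003 ,   24.05178 ],
       [ 451.52844 , -124.77555 ],
       [ 534.0043  , -124.57139 ],
       [ 533.63586 ,   24.255943]], dtype=float32))
z pct [0.13734823 0.15105848 0.1590125  0.16131617 0.16253408]
top (((559.70068359375, -50.14861297607422), (30.16983413696289, 112.73448181152344), 0.3901738226413727), array([ 0.55956457, -0.04972079]), np.float64(82.63535251724183), 260)
(((487.3285217285156, -53.602455139160156), (80.58197784423828, 148.00686645507812), 2.6617631912231445), array([[ 443.6443  ,   18.45003 ],
       [ 450.5177  , -129.39716 ],
       [ 531.01276 , -125.65494 ],
       [ 524.13934 ,   22.192245]], dtype=float32))
z pct [0.05989399 0.16047076 0.161865   0.16309129 0.16417886]
```

View pics/c.png

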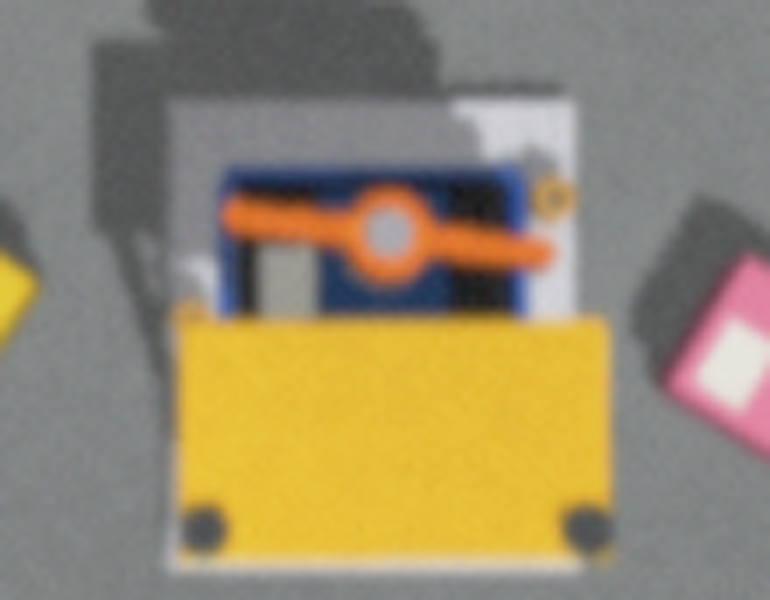

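The crop shows the grey hub disc at (390,233), the wing tips at (228,215) and (548,254), and the roof's free edge along row ~320. Brass bushes sit at (553,197) and (192,312). I'll refine the hub, wing angle and yaw.

```bash
cat >> meas.py <<'E'
def refine(n,p,seed=(.562,-.052),z=.163):
    hsv=cv2.cvtColor(p,cv2.COLOR_RGB2HSV)
    m=cv2.inRange(hsv,(4,170,120),(15,255,255)); c,l,s,ce=cv2.connectedComponentsWithStats(m)
    i=1+np.argmax(s[1:,4]); m=(l==i).astype(np.uint8)
    P=onplane(n,np.argwhere(m)[:,::-1],z)[:,:2]*1000
    # closest pairs: ends along PCA
    e=np.linalg.svd(P-P.mean(0),full_matrices=False)[2][0]; t=(P-P.mean(0))@e
    far=P[np.abs(t)>25]; e2=np.linalg.svd(far-far.mean(0),full_matrices=False)[2][0]
    # hub disc hole
    f=cv2.morphologyEx(m,cv2.MORPH_CLOSE,np.ones((9,9),np.uint8)); g=((f>0)&(hsv[...,1]<110)&(m==0))
    G=onplane(n,np.argwhere(g)[:,::-1],z)[:,:2]*1000
    Y=cv2.inRange(hsv,(22,120,100),(35,255,255)); c,l,s,ce=cv2.connectedComponentsWithStats(Y)
    best=max(range(1,c),key=lambda k:s[k,4]*(abs(ce[k]-(256,220))<60).all()*(s[k,2]>44))
    R=onplane(n,np.argwhere(l==best)[:,::-1],.18)[:,:2]*1000
    ys=np.round(R[:,1]/4); E=np.array([[R[ys==k,0].max(),k*4] for k in np.unique(ys) if (ys==k).sum()>5])[1:-1]
    k,b=np.polyfit(E[:,1],E[:,0],1)
    print(n,'mid',P.mean(0).round(1),'ang',np.degrees(np.arctan2(e2[1],e2[0])).round(1),'t',t.min().round(1),t.max().round(1),'disc',len(G),G.mean(0).round(1) if len(G) else'','edge x=%.4f y+%.1f yaw=%.1f'%(k,b,-np.degrees(np.arctan(k))),'roof y',R[:,1].min().round(1),R[:,1].max().round(1))
E
python3 - <<'E'
from meas import *
for n in("scene","top"): refine(n,np.load(n+'0.npz')['p'])
E
```

```text
Traceback (most recent call last):
  File "meas.py", line 34, in refine
    k,b=np.polyfit(E[:,1],E[:,0],1)
                   ~^^^^^
IndexError: too many indices for array: array is 1-dimensional, but 2 were indexed
```

```bash
sed -i 's/^    best=.*/    best=max(range(1,c),key=lambda k:s[k,4]*bool(np.hypot(*(onplane(n,ce[k],.18)[0,:2]-[.49,-.052]))<.03))/' meas.py
python3 - <<'E'
from meas import *
for n in("scene","top"): refine(n,np.load(n+'0.npz')['p'])
E
```

```text
scene mid [582.4 -45.7] ang 83.1 t -60.4 55.7 disc 0  edge x=-0.0109 y+531.1 yaw=0.6 roof y -124.7 24.2
top mid [559.4 -48.8] ang -97.1 t -58.1 53.0 disc 43 [559.8 -52. ] edge x=-0.0162 y+523.3 yaw=0.9 roof y -126.2 20.1
```

The two cameras agree to within about 3 mm:

- **Hub:** about (0.560, -0.0515).
- **Jig +x:** at world 180.8°.
- **Wing a:** at world 83°, so v ≈ 1.71 and about 446° remains. It ends at world -3.5°.

The plan is three strokes, 83→-97, 83→-97 and 83→-3.5, with shut fingers turning along with the wing.

Emit:
send_rows:
  rows:
    - {"tx": -0.166, "ty": -0.129, "grip": 0}
    - {"tx": -0.166, "ty": -0.129, "grip": 0}
    - {"tx": -0.166, "ty": -0.129, "grip": 0}
    - {"tx": -0.166, "ty": -0.129, "grip": 0}
    - {"tx": -0.166, "ty": -0.129, "grip": 0}
    - {"tx": -0.166, "ty": -0.129, "grip": 0}
    - {"tx": -0.166, "ty": -0.129, "grip": 0}
    - {"tx": -0.166, "ty": -0.129, "grip": 0}
    - {"tx": -0.166, "ty": -0.129, "grip": 0}
    - {"tx": -0.166, "ty": -0.129, "grip": 0}
    - {"tx": -0.166, "ty": -0.129, "grip": 0}
    - {"tx": -0.166, "ty": -0.129, "grip": 0}
    - {"tx": -0.166, "ty": -0.129, "grip": 0}
    - {"tx": -0.166, "ty": -0.129, "grip": 0}
    - {"tx": -0.166, "ty": -0.129, "grip": 0}
    - {"wz": -0.112, "grip": 0}
    - {"wz": -0.112, "grip": 0}
    - {"wz": -0.112, "grip": 0}

```text
validation failed for argument at $.ro...
```

```bash
cat > goto.py <<'E'
# goto.py phi radial tang z : remaining move in tool axes (shares) + state in wing polar coords
import sys; from h import *
from scipy.spatial.transform import Rotation as Ro
H=np.array([.560,-.0515])
s=monitor.sense(); w,x,y,z=s['tcp_rot']; M=Ro.from_quat([x,y,z,w]); A=M.as_matrix(); p=s['eef_pos']
ps=np.arctan2(A[1,1],A[0,1]); u=np.array([np.cos(ps),np.sin(ps)]); n=np.array([-u[1],u[0]])
print('t %.1f'%s['t'],'phi %.1f'%np.degrees(ps),'rad %.1f tang %.1f z %.1f'%((p[:2]-H)@u*1e3,(p[:2]-H)@n*1e3,p[2]*1e3),'F',s['contact_force'].round(1),'M',s['torque'].round(2),'w %.4f'%s['width'],'q6 %.2f'%s['q'][5],'tilt',A[:,2].round(3))
if len(sys.argv)>1:
    f,r,t,zz=map(float,sys.argv[1:]); a=np.radians(f); u=np.array([np.cos(a),np.sin(a)]); n=np.array([-u[1],u[0]])
    T=np.r_[H+(r*u+t*n)/1e3,zz/1e3]
    D=Ro.from_matrix(np.c_[np.r_[-u[1],u[0],0],np.r_[u,0],[0,0,-1]])
    print('target',T.round(4),'shift share',((T-p)@A/.2).round(4),'turn share',((M.inv()*D).as_rotvec()/np.radians(60)).round(3))
E
python3 goto.py 86 40 20 219
```

```text
t 0.1 phi 65.8 rad 416.7 tang 531.9 z 217.7 F [ 0.7  0.4 -0. ] M [-0.03  0.01 -0.  ] w 0.0926 q6 -0.09 tilt [-0.001 -0.001 -1.   ]
target [ 0.5428 -0.0102  0.219 ] shift share [-2.4964 -1.9304 -0.0037] turn share [-0.002 -0.    -0.337]
```

Emit:
send_rows:
  rows:
    - {"tx": -0.166, "ty": -0.129, "tz": 0, "wx": 0, "wy": 0, "wz": 0, "grip": 0}

```text
t: 0.2
eef_pos: [0.2638, 0.5113, 0.2167]
tcp_rot: [-0.001, 0.208, 0.978, -0.001]
contact_force: [1.5, -0.4, -0.0]
width: 0.0888
```

Emit:
send_rows:
  rows:
    - {"tx": -0.166, "ty": -0.129, "tz": 0, "wx": 0, "wy": 0, "wz": 0, "grip": 0}
    - {"tx": -0.166, "ty": -0.129, "tz": 0, "wx": 0, "wy": 0, "wz": 0, "grip": 0}
    - {"tx": -0.166, "ty": -0.129, "tz": 0, "wx": 0, "wy": 0, "wz": 0, "grip": 0}
    - {"tx": -0.166, "ty": -0.129, "tz": 0, "wx": 0, "wy": 0, "wz": 0, "grip": 0}
    - {"tx": -0.166, "ty": -0.129, "tz": 0, "wx": 0, "wy": 0, "wz": 0, "grip": 0}
    - {"tx": -0.166, "ty": -0.129, "tz": 0, "wx": 0, "wy": 0, "wz": 0, "grip": 0}
    - {"tx": -0.166, "ty": -0.129, "tz": 0, "wx": 0, "wy": 0, "wz": 0, "grip": 0}
    - {"tx": -0.166, "ty": -0.129, "tz": 0, "wx": 0, "wy": 0, "wz": 0, "grip": 0}
    - {"tx": -0.166, "ty": -0.129, "tz": 0, "wx": 0, "wy": 0, "wz": 0, "grip": 0}
    - {"tx": -0.166, "ty": -0.129, "tz": 0, "wx": 0, "wy": 0, "wz": 0, "grip": 0}
    - {"tx": -0.166, "ty": -0.129, "tz": 0, "wx": 0, "wy": 0, "wz": 0, "grip": 0}
    - {"tx": -0.166, "ty": -0.129, "tz": 0, "wx": 0, "wy": 0, "wz": 0, "grip": 0}
    - {"tx": -0.166, "ty": -0.129, "tz": 0, "wx": 0, "wy": 0, "wz": 0, "grip": 0}
    - {"tx": 0, "ty": 0, "tz": 0, "wx": 0, "wy": 0, "wz": -0.112, "grip": 0}
    - {"tx": 0, "ty": 0, "tz": 0, "wx": 0, "wy": 0, "wz": -0.112, "grip": 0}
    - {"tx": 0, "ty": 0, "tz": 0, "wx": 0, "wy": 0, "wz": -0.112, "grip": 0}

```text
t: 1.8
eef_pos: [0.527, 0.0029, 0.2097]
tcp_rot: [-0.006, 0.03, 1.0, -0.003]
contact_force: [-0.4, -0.3, 0.2]
width: 0.0004
```

```bash
python3 goto.py 86 40 20 219
```

```text
t 1.8 phi 86.6 rad 52.3 tang 36.2 z 209.7 F [-0.4 -0.3  0.2] M [0.02 0.02 0.03] w 0.0004 q6 -1.60 tilt [-0.011 -0.007 -1.   ]
target [ 0.5428 -0.0102  0.219 ] shift share [-0.0825 -0.0608 -0.0471] turn share [-0.007 -0.01   0.01 ]
```

Emit:
send_rows:
  rows:
    - {"tx": -0.083, "ty": -0.061, "tz": 0, "wx": -0.007, "wy": -0.01, "wz": 0.01, "grip": 0}
    - {"tx": 0, "ty": 0, "tz": 0, "wx": 0, "wy": 0, "wz": 0, "grip": 0}

```text
t: 2.0
eef_pos: [0.5426, -0.0108, 0.2085]
tcp_rot: [-0.001, 0.033, 0.999, 0.0]
contact_force: [-0.4, -0.5, -0.0]
width: 0.0005
```

```bash
python3 goto.py 86 40 20 138; python3 - <<'E'
from h import *
a=[]
p,d=eyes.grab_frame('top'); q,d=eyes.grab_frame('scene')
c=np.hstack([cv2.resize(p[170:290,210:330],(400,400)),cv2.resize(q[110:240,190:320],(400,400))])
cv2.imwrite('pics/d.png',c[...,::-1])
E
```

```text
t 2.0 phi 86.2 rad 39.5 tang 20.1 z 208.5 F [-0.4 -0.5 -0. ] M [-0.03  0.   -0.07] w 0.0005 q6 -1.62 tilt [-0.002  0.    -1.   ]
target [ 0.5428 -0.0102  0.138 ] shift share [-0.0019  0.0029  0.3525] turn share [ 0.    -0.002  0.003]
```

View pics/d.png

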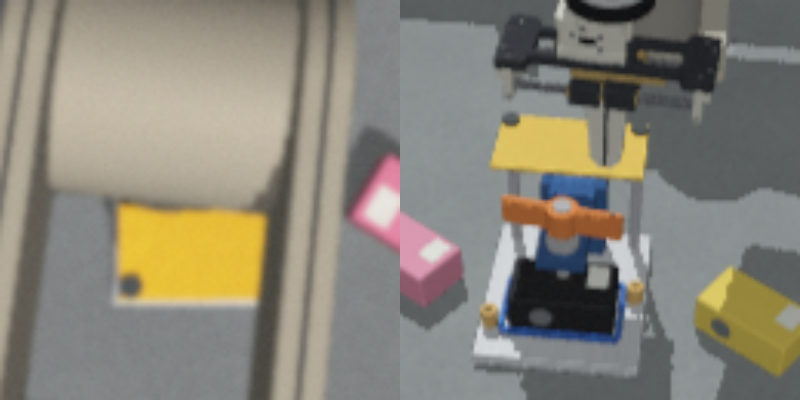

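The left half (top view) is blocked by the arm. The right half (scene view) shows the shut fingers at about (605,150), above the +y wing and on its robot side, as intended. Next I descend with a force check.

Emit:
send_rows:
  rows:
    - {"tx": 0, "ty": 0, "tz": 0.06, "wx": 0, "wy": 0, "wz": 0, "grip": 0}
    - {"tx": 0, "ty": 0, "tz": 0.06, "wx": 0, "wy": 0, "wz": 0, "grip": 0}
    - {"tx": 0, "ty": 0, "tz": 0.06, "wx": 0, "wy": 0, "wz": 0, "grip": 0}

```text
t: 2.4
eef_pos: [0.5414, -0.0084, 0.1712]
tcp_rot: [-0.001, 0.033, 0.999, 0.001]
contact_force: [-0.2, 0.2, 0.4]
width: 0.0002
```

Emit:
send_rows:
  rows:
    - {"tx": 0, "ty": 0, "tz": 0.06, "wx": 0, "wy": 0, "wz": 0, "grip": 0}
    - {"tx": 0, "ty": 0, "tz": 0.06, "wx": 0, "wy": 0, "wz": 0, "grip": 0}
    - {"tx": 0, "ty": 0, "tz": 0.05, "wx": 0, "wy": 0, "wz": 0, "grip": 0}

```text
t: 2.7
eef_pos: [0.5396, -0.0076, 0.1321]
tcp_rot: [-0.002, 0.032, 0.999, 0.001]
contact_force: [0.2, 0.1, -0.2]
width: 0.0006
```

```bash
python3 goto.py 83 40 12.5 138
```

```text
t 2.7 phi 86.3 rad 42.5 tang 23.2 z 132.1 F [ 0.2  0.1 -0.2] M [0.02 0.05 0.06] w 0.0006 q6 -1.62 tilt [-0.005  0.001 -1.   ]
target [ 0.5525 -0.0103  0.138 ] shift share [-0.065  -0.0094 -0.03  ] turn share [ 0.001 -0.005  0.055]
```

Emit:
send_rows:
  rows:
    - {"tx": -0.02, "ty": -0.005, "tz": -0.02, "wx": 0, "wy": -0.003, "wz": 0.03, "grip": 0}
    - {"tx": -0.02, "ty": -0.003, "tz": -0.015, "wx": 0, "wy": 0, "wz": 0.02, "grip": 0}
    - {"tx": -0.02, "ty": 0, "tz": -0.003, "wx": 0, "wy": 0, "wz": 0, "grip": 0}

```text
t: 3.0
eef_pos: [0.5507, -0.0102, 0.1378]
tcp_rot: [-0.003, 0.061, 0.998, 0.001]
contact_force: [1.0, 0.3, 0.3]
width: 0.0008
```

```bash
python3 goto.py 83 40 12.5 138
```

```text
t 3.0 phi 83.0 rad 39.8 tang 14.3 z 137.8 F [1.  0.3 0.3] M [ 0.05 -0.04 -0.01] w 0.0008 q6 -1.56 tilt [-0.005  0.002 -1.   ]
target [ 0.5525 -0.0103  0.138 ] shift share [-0.0089  0.001  -0.0012] turn share [ 0.001 -0.005  0.   ]
```

Near contact. I'll push through five rows, then check.

Emit:
send_rows:
  rows:
    - {"tx": -0.025, "ty": 0.006, "tz": -0.003, "wx": 0, "wy": 0, "wz": 0.1, "grip": 0}
    - {"tx": -0.022, "ty": 0.006, "tz": -0.003, "wx": 0, "wy": 0, "wz": 0.1, "grip": 0}
    - {"tx": -0.022, "ty": 0.006, "tz": -0.003, "wx": 0, "wy": 0, "wz": 0.1, "grip": 0}
    - {"tx": -0.022, "ty": 0.006, "tz": -0.003, "wx": 0, "wy": 0, "wz": 0.1, "grip": 0}
    - {"tx": -0.022, "ty": 0.006, "tz": -0.003, "wx": 0, "wy": 0, "wz": 0.1, "grip": 0}

```text
t: 3.5
eef_pos: [0.5749, -0.0115, 0.1424]
tcp_rot: [-0.004, 0.326, 0.945, 0.0]
contact_force: [-2.9, 0.7, -2.4]
width: 0.0007
```

```bash
python3 goto.py 53 40 12.5 138
```

```text
t 3.5 phi 51.9 rad 40.6 tang 12.9 z 142.4 F [-2.9  0.7 -2.4] M [ 0.21  0.43 -0.04] w 0.0007 q6 -1.02 tilt [-0.008  0.003 -1.   ]
target [ 0.5741 -0.012   0.138 ] shift share [ 0.0014 -0.0043  0.0218] turn share [-0.002 -0.008 -0.018]
```

Emit:
send_rows:
  rows:
    - {"tx": -0.021, "ty": 0.004, "tz": 0.01, "wx": 0, "wy": -0.004, "wz": 0.095, "grip": 0}
    - {"tx": -0.021, "ty": 0.004, "tz": 0.01, "wx": 0, "wy": -0.004, "wz": 0.1, "grip": 0}
    - {"tx": -0.021, "ty": 0.005, "tz": 0.001, "wx": 0, "wy": 0, "wz": 0.1, "grip": 0}
    - {"tx": -0.021, "ty": 0.005, "tz": 0.001, "wx": 0, "wy": 0, "wz": 0.1, "grip": 0}
    - {"tx": -0.021, "ty": 0.005, "tz": 0.001, "wx": 0, "wy": 0, "wz": 0.1, "grip": 0}
    - {"tx": -0.021, "ty": 0.005, "tz": 0.001, "wx": 0, "wy": 0, "wz": 0.1, "grip": 0}
    - {"tx": -0.021, "ty": 0.005, "tz": 0.001, "wx": 0, "wy": 0, "wz": 0.1, "grip": 0}
    - {"tx": -0.021, "ty": 0.005, "tz": 0.001, "wx": 0, "wy": 0, "wz": 0.1, "grip": 0}
    - {"tx": -0.021, "ty": 0.005, "tz": 0.001, "wx": 0, "wy": 0, "wz": 0.1, "grip": 0}
    - {"tx": -0.021, "ty": 0.005, "tz": 0.001, "wx": 0, "wy": 0, "wz": 0.1, "grip": 0}

```text
t: 4.5
eef_pos: [0.6059, -0.0429, 0.1432]
tcp_rot: [0.0, 0.768, 0.64, 0.002]
contact_force: [0.3, 0.3, -0.5]
width: 0.0007
```

```bash
python3 goto.py -7 40 12.5 138
```

```text
t 4.5 phi -10.3 rad 43.7 tang 16.7 z 143.2 F [ 0.3  0.3 -0.5] M [ 0.12  0.16 -0.03] w 0.0007 q6 0.02 tilt [ 0.003  0.002 -1.   ]
target [ 0.6012 -0.044   0.138 ] shift share [-0.0094 -0.0223  0.0257] turn share [ 0.002 -0.002 -0.056]
```

Emit:
send_rows:
  rows:
    - {"tx": -0.029, "ty": -0.003, "tz": 0.01, "wx": 0, "wy": 0, "wz": 0.07, "grip": 0}
    - {"tx": -0.028, "ty": -0.003, "tz": 0.01, "wx": 0, "wy": 0, "wz": 0.08, "grip": 0}
    - {"tx": -0.025, "ty": 0.001, "tz": 0.006, "wx": 0, "wy": 0, "wz": 0.095, "grip": 0}
    - {"tx": -0.023, "ty": 0.003, "tz": 0.003, "wx": 0, "wy": 0, "wz": 0.095, "grip": 0}
    - {"tx": -0.023, "ty": 0.003, "tz": 0.002, "wx": 0, "wy": 0, "wz": 0.095, "grip": 0}
    - {"tx": -0.023, "ty": 0.003, "tz": 0.002, "wx": 0, "wy": 0, "wz": 0.095, "grip": 0}
    - {"tx": -0.023, "ty": 0.003, "tz": 0.002, "wx": 0, "wy": 0, "wz": 0.095, "grip": 0}

```text
t: 5.2
eef_pos: [0.6005, -0.0749, 0.1436]
tcp_rot: [0.001, 0.938, 0.346, 0.009]
contact_force: [1.3, 1.4, -1.0]
width: 0.0007
```

```bash
python3 goto.py -47 40 12.5 138
```

```text
t 5.2 phi -49.5 rad 44.1 tang 15.6 z 143.6 F [ 1.3  1.4 -1. ] M [ 0.15 -0.04 -0.04] w 0.0007 q6 0.65 tilt [ 0.017  0.004 -1.   ]
target [ 0.5964 -0.0722  0.138 ] shift share [-0.0073 -0.0235  0.0276] turn share [ 0.008 -0.015 -0.041]
```

Emit:
send_rows:
  rows:
    - {"tx": -0.026, "ty": -0.006, "tz": 0.012, "wx": 0.003, "wy": -0.006, "wz": 0.08, "grip": 0}
    - {"tx": -0.025, "ty": -0.006, "tz": 0.012, "wx": 0.003, "wy": -0.006, "wz": 0.085, "grip": 0}
    - {"tx": -0.024, "ty": -0.003, "tz": 0.008, "wx": 0.003, "wy": -0.005, "wz": 0.095, "grip": 0}
    - {"tx": -0.023, "ty": 0.001, "tz": 0.006, "wx": 0, "wy": -0.003, "wz": 0.095, "grip": 0}
    - {"tx": -0.023, "ty": 0.001, "tz": 0.006, "wx": 0, "wy": -0.003, "wz": 0.095, "grip": 0}
    - {"tx": -0.023, "ty": 0.001, "tz": 0.006, "wx": 0, "wy": -0.003, "wz": 0.095, "grip": 0}
    - {"tx": -0.023, "ty": 0.001, "tz": 0.006, "wx": 0, "wy": -0.003, "wz": 0.095, "grip": 0}
    - {"tx": -0.023, "ty": 0.001, "tz": 0.006, "wx": 0, "wy": -0.003, "wz": 0.095, "grip": 0}

```text
t: 6.0
eef_pos: [0.5753, -0.0911, 0.1417]
tcp_rot: [0.002, 0.999, -0.049, 0.002]
contact_force: [0.2, -0.7, -0.2]
width: 0.0006
```

```bash
python3 goto.py -97 40 12.5 138
```

```text
t 6.0 phi -95.6 rad 37.9 tang 19.0 z 141.7 F [ 0.2 -0.7 -0.2] M [-0.13 -0.01  0.02] w 0.0006 q6 1.43 tilt [ 0.004 -0.005 -1.   ]
target [ 0.5675 -0.0927  0.138 ] shift share [-0.0377  0.0119  0.0185] turn share [ 0.004 -0.004  0.023]
```

Emit:
send_rows:
  rows:
    - {"tx": -0.03, "ty": 0.006, "tz": 0.006, "wx": 0.002, "wy": -0.002, "wz": 0.03, "grip": 0}
    - {"tx": -0.03, "ty": 0.006, "tz": 0.006, "wx": 0.002, "wy": -0.002, "wz": 0.05, "grip": 0}
    - {"tx": -0.023, "ty": 0.004, "tz": 0.004, "wx": 0, "wy": 0, "wz": 0.07, "grip": 0}
    - {"tx": -0.023, "ty": 0.004, "tz": 0.004, "wx": 0, "wy": 0, "wz": 0.05, "grip": 0}

```text
t: 6.4
eef_pos: [0.5587, -0.093, 0.1424]
tcp_rot: [0.0, 0.987, -0.159, 0.005]
contact_force: [2.5, 0.8, -1.1]
width: 0.0003
```

```bash
python3 goto.py -105 40 20 200;python3 - <<'E'
from h import *
p,d=eyes.grab_frame('top'); q,d=eyes.grab_frame('scene')
c=np.hstack([cv2.resize(p[170:290,210:330],(400,400)),cv2.resize(q[130:230,200:300],(400,400))])
cv2.imwrite('pics/e.png',c[...,::-1])
E
```

```text
t 6.4 phi -108.3 rad 39.9 tang 11.8 z 142.4 F [ 2.5  0.8 -1.1] M [-0.01 -0.2  -0.04] w 0.0003 q6 1.63 tilt [ 0.011 -0.002 -1.   ]
target [ 0.569  -0.0953  0.2   ] shift share [ 0.0557 -0.0058 -0.2874] turn share [-0.001 -0.01  -0.055]
```

View pics/e.png

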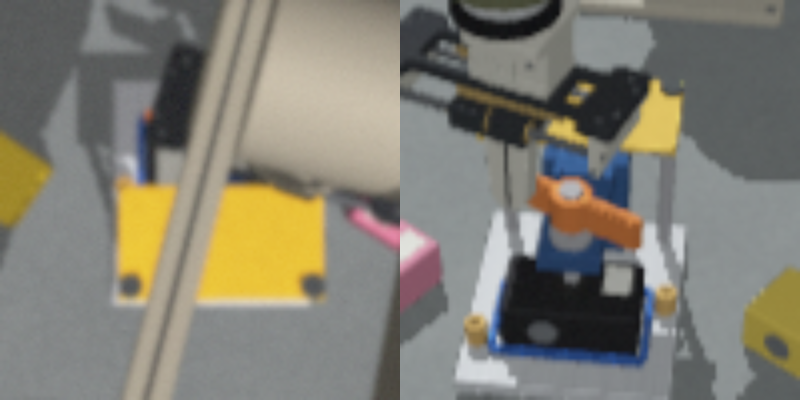

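The scene crop shows the wing now under the fingers at the -y/rear side, with the other wing pointing front right, to about (640,235). So the stroke worked. The module and bushes are undisturbed. I'll back off, lift and arc back above.

Emit:
send_rows:
  rows:
    - {"tx": 0.05, "ty": 0, "tz": 0, "wx": 0, "wy": -0.01, "wz": 0, "grip": 0}
    - {"tx": 0, "ty": 0, "tz": -0.1, "wx": 0, "wy": 0, "wz": 0, "grip": 0}
    - {"tx": 0, "ty": 0, "tz": -0.1, "wx": 0, "wy": 0, "wz": 0, "grip": 0}
    - {"tx": 0, "ty": 0, "tz": -0.1, "wx": 0, "wy": 0, "wz": 0, "grip": 0}
    - {"tx": 0.028, "ty": -0.017, "tz": -0.004, "wx": 0, "wy": 0, "wz": -0.14, "grip": 0}
    - {"tx": 0.028, "ty": -0.017, "tz": -0.004, "wx": 0, "wy": 0, "wz": -0.14, "grip": 0}
    - {"tx": 0.028, "ty": -0.017, "tz": -0.004, "wx": 0, "wy": 0, "wz": -0.14, "grip": 0}
    - {"tx": 0.028, "ty": -0.017, "tz": -0.004, "wx": 0, "wy": 0, "wz": -0.14, "grip": 0}
    - {"tx": 0.028, "ty": -0.017, "tz": -0.004, "wx": 0, "wy": 0, "wz": -0.14, "grip": 0}
    - {"tx": 0.028, "ty": -0.017, "tz": -0.004, "wx": 0, "wy": 0, "wz": -0.14, "grip": 0}
    - {"tx": 0.028, "ty": -0.017, "tz": -0.004, "wx": 0, "wy": 0, "wz": -0.14, "grip": 0}
    - {"tx": 0.028, "ty": -0.017, "tz": -0.004, "wx": 0, "wy": 0, "wz": -0.14, "grip": 0}
    - {"tx": 0.028, "ty": -0.017, "tz": -0.004, "wx": 0, "wy": 0, "wz": -0.14, "grip": 0}
    - {"tx": 0.028, "ty": -0.017, "tz": -0.004, "wx": 0, "wy": 0, "wz": -0.14, "grip": 0}

```text
t: 7.9
eef_pos: [0.6139, -0.0503, 0.2225]
tcp_rot: [0.003, 0.827, 0.562, 0.004]
contact_force: [-0.5, 0.4, -0.4]
width: 0.0006
```

```bash
python3 goto.py -24 40 20 205
```

```text
t 7.9 phi -21.6 rad 49.6 tang 20.9 z 222.5 F [-0.5  0.4 -0.4] M [-0.06  0.08 -0.01] w 0.0006 q6 0.21 tilt [ 0.01  -0.002 -1.   ]
target [ 0.6047 -0.0495  0.205 ] shift share [-0.0132 -0.0451  0.0869] turn share [ 0.01  -0.002  0.04 ]
```

Emit:
send_rows:
  rows:
    - {"tx": 0.02, "ty": -0.04, "tz": 0.02, "wx": 0.005, "wy": 0, "wz": -0.136, "grip": 0}
    - {"tx": 0.022, "ty": -0.04, "tz": 0.01, "wx": 0.005, "wy": 0, "wz": -0.136, "grip": 0}
    - {"tx": 0.028, "ty": -0.02, "tz": 0, "wx": 0, "wy": 0, "wz": -0.136, "grip": 0}
    - {"tx": 0.028, "ty": -0.02, "tz": 0, "wx": 0, "wy": 0, "wz": -0.136, "grip": 0}
    - {"tx": 0.028, "ty": -0.02, "tz": 0, "wx": 0, "wy": 0, "wz": -0.136, "grip": 0}
    - {"tx": 0.028, "ty": -0.02, "tz": 0, "wx": 0, "wy": 0, "wz": -0.136, "grip": 0}
    - {"tx": 0.028, "ty": -0.02, "tz": 0, "wx": 0, "wy": 0, "wz": -0.136, "grip": 0}
    - {"tx": 0.028, "ty": -0.02, "tz": 0, "wx": 0, "wy": 0, "wz": -0.136, "grip": 0}
    - {"tx": 0.028, "ty": -0.02, "tz": 0, "wx": 0, "wy": 0, "wz": -0.136, "grip": 0}
    - {"tx": 0.028, "ty": -0.02, "tz": 0, "wx": 0, "wy": 0, "wz": -0.136, "grip": 0}
    - {"tx": 0.028, "ty": -0.02, "tz": 0, "wx": 0, "wy": 0, "wz": -0.136, "grip": 0}
    - {"tx": 0.028, "ty": -0.02, "tz": 0, "wx": 0, "wy": 0, "wz": -0.13, "grip": 0}

```text
t: 9.1
eef_pos: [0.5472, -0.0138, 0.2236]
tcp_rot: [0.004, 0.077, 0.997, 0.0]
contact_force: [-0.5, 1.3, 0.7]
width: 0.0007
```

```bash
python3 goto.py 76 40 21 200
```

```text
t 9.1 phi 81.2 rad 35.3 tang 18.5 z 223.6 F [-0.5  1.3  0.7] M [-0.01 -0.03  0.01] w 0.0007 q6 -1.54 tilt [ 0.009 -0.    -1.   ]
target [ 0.5493 -0.0076  0.2   ] shift share [-0.0049  0.0318  0.1179] turn share [0.002 0.008 0.087]
```

Emit:
send_rows:
  rows:
    - {"tx": -0.005, "ty": 0.032, "tz": 0.07, "wx": 0.002, "wy": 0.008, "wz": 0.087, "grip": 0}
    - {"tx": 0, "ty": 0, "tz": 0.05, "wx": 0, "wy": 0, "wz": 0, "grip": 0}
    - {"tx": 0, "ty": 0, "tz": 0, "wx": 0, "wy": 0, "wz": 0, "grip": 0}

```text
t: 9.4
eef_pos: [0.5506, -0.0081, 0.2013]
tcp_rot: [0.002, 0.115, 0.993, -0.0]
contact_force: [0.6, -0.4, -0.1]
width: 0.0006
```

```bash
python3 goto.py 76 40 21 138
```

```text
t 9.4 phi 76.8 rad 40.1 tang 19.1 z 201.3 F [ 0.6 -0.4 -0.1] M [-0.01 -0.01  0.03] w 0.0006 q6 -1.45 tilt [ 0.004 -0.001 -1.   ]
target [ 0.5493 -0.0076  0.138 ] shift share [0.008  0.001  0.3164] turn share [-0.     0.004  0.013]
```

Emit:
send_rows:
  rows:
    - {"tx": 0.008, "ty": 0, "tz": 0.06, "wx": 0, "wy": 0.004, "wz": 0.013, "grip": 0}
    - {"tx": 0, "ty": 0, "tz": 0.06, "wx": 0, "wy": 0, "wz": 0, "grip": 0}
    - {"tx": 0, "ty": 0, "tz": 0.06, "wx": 0, "wy": 0, "wz": 0, "grip": 0}
    - {"tx": 0, "ty": -0.002, "tz": 0.06, "wx": 0, "wy": 0, "wz": 0, "grip": 0}
    - {"tx": 0, "ty": -0.002, "tz": 0.05, "wx": 0, "wy": 0, "wz": 0, "grip": 0}
    - {"tx": -0.02, "ty": 0, "tz": 0, "wx": 0, "wy": 0, "wz": 0.03, "grip": 0}
    - {"tx": -0.02, "ty": 0, "tz": 0, "wx": 0, "wy": 0, "wz": 0.03, "grip": 0}

```text
t: 10.1
eef_pos: [0.5557, -0.0111, 0.1364]
tcp_rot: [-0.001, 0.152, 0.988, -0.0]
contact_force: [-0.4, -0.0, 0.7]
width: 0.0004
```

```bash
python3 goto.py 72 40 13 138
```

```text
t 10.1 phi 72.5 rad 37.2 tang 16.3 z 136.4 F [-0.4 -0.   0.7] M [ 0.02 -0.06 -0.  ] w 0.0004 q6 -1.38 tilt [-0.003 -0.    -1.   ]
target [ 0.56   -0.0094  0.138 ] shift share [-0.0182  0.0144 -0.0081] turn share [-0.001 -0.003  0.008]
```

Emit:
send_rows:
  rows:
    - {"tx": -0.03, "ty": 0.018, "tz": 0, "wx": 0, "wy": 0, "wz": 0.05, "grip": 0}
    - {"tx": -0.024, "ty": 0.006, "tz": 0, "wx": 0, "wy": 0, "wz": 0.09, "grip": 0}
    - {"tx": -0.023, "ty": 0.004, "tz": 0, "wx": 0, "wy": 0, "wz": 0.095, "grip": 0}
    - {"tx": -0.023, "ty": 0.004, "tz": 0, "wx": 0, "wy": 0, "wz": 0.095, "grip": 0}
    - {"tx": -0.023, "ty": 0.003, "tz": 0.002, "wx": 0, "wy": 0, "wz": 0.095, "grip": 0}
    - {"tx": -0.023, "ty": 0.003, "tz": 0.002, "wx": 0, "wy": 0, "wz": 0.095, "grip": 0}
    - {"tx": -0.023, "ty": 0.003, "tz": 0.002, "wx": 0, "wy": 0, "wz": 0.095, "grip": 0}
    - {"tx": -0.023, "ty": 0.003, "tz": 0.002, "wx": 0, "wy": 0, "wz": 0.095, "grip": 0}
    - {"tx": -0.023, "ty": 0.003, "tz": 0.002, "wx": 0, "wy": 0, "wz": 0.095, "grip": 0}

```text
t: 11.0
eef_pos: [0.591, -0.0253, 0.1269]
tcp_rot: [-0.007, 0.556, 0.831, -0.001]
contact_force: [0.4, 2.7, 2.3]
width: 0.0005
```

```bash
python3 goto.py 24 40 13 138
```

```text
t 11.0 phi 22.4 rad 38.7 tang 12.3 z 126.9 F [0.4 2.7 2.3] M [ 0.33  0.2  -0.08] w 0.0005 q6 -0.52 tilt [-0.012  0.006 -1.   ]
target [ 0.5913 -0.0234  0.138 ] shift share [ 0.0094  0.0043 -0.0555] turn share [-0.008 -0.01  -0.026]
```

Emit:
send_rows:
  rows:
    - {"tx": -0.02, "ty": 0.006, "tz": -0.025, "wx": -0.004, "wy": -0.005, "wz": 0.085, "grip": 0}
    - {"tx": -0.021, "ty": 0.006, "tz": -0.02, "wx": -0.004, "wy": -0.005, "wz": 0.09, "grip": 0}
    - {"tx": -0.022, "ty": 0.004, "tz": -0.01, "wx": 0, "wy": 0, "wz": 0.095, "grip": 0}
    - {"tx": -0.022, "ty": 0.004, "tz": 0, "wx": 0, "wy": 0, "wz": 0.095, "grip": 0}
    - {"tx": -0.023, "ty": 0.002, "tz": 0, "wx": 0, "wy": 0, "wz": 0.095, "grip": 0}
    - {"tx": -0.023, "ty": 0.002, "tz": 0, "wx": 0, "wy": 0, "wz": 0.095, "grip": 0}
    - {"tx": -0.023, "ty": 0.002, "tz": 0, "wx": 0, "wy": 0, "wz": 0.095, "grip": 0}
    - {"tx": -0.023, "ty": 0.002, "tz": 0, "wx": 0, "wy": 0, "wz": 0.095, "grip": 0}

```text
t: 11.8
eef_pos: [0.5984, -0.0553, 0.1321]
tcp_rot: [-0.003, 0.839, 0.545, 0.001]
contact_force: [1.0, 1.9, 0.9]
width: 0.0004
```

```bash
python3 goto.py -25 40 13 138
```

```text
t 11.8 phi -24.0 rad 36.6 tang 12.1 z 132.1 F [1.  1.9 0.9] M [ 0.3  -0.18 -0.04] w 0.0004 q6 0.24 tilt [-0.001  0.007 -1.   ]
target [ 0.6017 -0.0566  0.138 ] shift share [ 0.0009  0.018  -0.0297] turn share [-0.004 -0.005  0.017]
```

Emit:
send_rows:
  rows:
    - {"tx": -0.022, "ty": 0.01, "tz": -0.015, "wx": -0.002, "wy": -0.003, "wz": 0.1, "grip": 0}
    - {"tx": -0.022, "ty": 0.009, "tz": -0.01, "wx": -0.002, "wy": -0.003, "wz": 0.1, "grip": 0}
    - {"tx": -0.023, "ty": 0.004, "tz": 0, "wx": 0, "wy": 0, "wz": 0.095, "grip": 0}
    - {"tx": -0.023, "ty": 0.004, "tz": 0, "wx": 0, "wy": 0, "wz": 0.095, "grip": 0}
    - {"tx": -0.023, "ty": 0.003, "tz": 0, "wx": 0, "wy": -0.002, "wz": 0.095, "grip": 0}
    - {"tx": -0.023, "ty": 0.003, "tz": 0, "wx": 0, "wy": -0.002, "wz": 0.095, "grip": 0}
    - {"tx": -0.023, "ty": 0.003, "tz": 0, "wx": 0, "wy": -0.002, "wz": 0.095, "grip": 0}

```text
t: 12.5
eef_pos: [0.5853, -0.0811, 0.1339]
tcp_rot: [0.0, 0.978, 0.207, -0.001]
contact_force: [2.7, 1.6, 1.8]
width: 0.0006
```

```bash
python3 goto.py -66 40 13 138
```

```text
t 12.5 phi -66.1 rad 37.3 tang 11.1 z 133.9 F [2.7 1.6 1.8] M [ 0.31 -0.16  0.  ] w 0.0006 q6 0.93 tilt [-0.001 -0.    -1.   ]
target [ 0.5881 -0.0828  0.138 ] shift share [ 0.0098  0.0135 -0.0204] turn share [ 0.     0.001 -0.002]
```

Emit:
send_rows:
  rows:
    - {"tx": -0.022, "ty": 0.01, "tz": -0.008, "wx": 0, "wy": 0, "wz": 0.095, "grip": 0}
    - {"tx": -0.022, "ty": 0.008, "tz": -0.006, "wx": 0, "wy": 0, "wz": 0.095, "grip": 0}
    - {"tx": -0.023, "ty": 0.004, "tz": 0, "wx": 0, "wy": 0, "wz": 0.095, "grip": 0}
    - {"tx": -0.023, "ty": 0.004, "tz": 0, "wx": 0, "wy": 0, "wz": 0.095, "grip": 0}
    - {"tx": -0.023, "ty": 0.004, "tz": 0, "wx": 0, "wy": 0, "wz": 0.095, "grip": 0}
    - {"tx": -0.023, "ty": 0.004, "tz": 0, "wx": 0, "wy": 0, "wz": 0.095, "grip": 0}
    - {"tx": -0.023, "ty": 0.004, "tz": 0, "wx": 0, "wy": 0, "wz": 0.08, "grip": 0}

```text
t: 13.2
eef_pos: [0.5582, -0.0917, 0.1343]
tcp_rot: [-0.001, 0.989, -0.146, 0.003]
contact_force: [2.1, -0.1, 0.2]
width: 0.0003
```

```bash
python3 goto.py -108 40 12.5 138
```

```text
t 13.2 phi -106.8 rad 39.0 tang 9.9 z 134.3 F [ 2.1 -0.1  0.2] M [ 0.09 -0.27 -0.04] w 0.0003 q6 1.61 tilt [ 0.007  0.001 -1.   ]
target [ 0.5595 -0.0934  0.138 ] shift share [ 0.0088  0.0061 -0.0183] turn share [-0.003 -0.006  0.02 ]
```

Second stroke done, with the same lift and return next.

Emit:
send_rows:
  rows:
    - {"tx": 0.055, "ty": 0, "tz": 0, "wx": 0, "wy": -0.006, "wz": 0, "grip": 0}
    - {"tx": 0, "ty": 0, "tz": -0.1, "wx": 0, "wy": 0, "wz": 0, "grip": 0}
    - {"tx": 0, "ty": 0, "tz": -0.1, "wx": 0, "wy": 0, "wz": 0, "grip": 0}
    - {"tx": 0, "ty": 0, "tz": -0.1, "wx": 0, "wy": 0, "wz": 0, "grip": 0}
    - {"tx": 0.028, "ty": -0.021, "tz": 0, "wx": 0, "wy": 0, "wz": -0.14, "grip": 0}
    - {"tx": 0.028, "ty": -0.021, "tz": 0, "wx": 0, "wy": 0, "wz": -0.14, "grip": 0}
    - {"tx": 0.028, "ty": -0.021, "tz": 0, "wx": 0, "wy": 0, "wz": -0.14, "grip": 0}
    - {"tx": 0.028, "ty": -0.021, "tz": 0, "wx": 0, "wy": 0, "wz": -0.14, "grip": 0}
    - {"tx": 0.028, "ty": -0.021, "tz": 0, "wx": 0, "wy": 0, "wz": -0.14, "grip": 0}
    - {"tx": 0.028, "ty": -0.021, "tz": 0, "wx": 0, "wy": 0, "wz": -0.14, "grip": 0}
    - {"tx": 0.028, "ty": -0.021, "tz": 0, "wx": 0, "wy": 0, "wz": -0.14, "grip": 0}
    - {"tx": 0.028, "ty": -0.021, "tz": 0, "wx": 0, "wy": 0, "wz": -0.14, "grip": 0}
    - {"tx": 0.028, "ty": -0.021, "tz": 0, "wx": 0, "wy": 0, "wz": -0.14, "grip": 0}
    - {"tx": 0.028, "ty": -0.021, "tz": 0, "wx": 0, "wy": 0, "wz": -0.14, "grip": 0}

```text
t: 14.6
eef_pos: [0.6011, -0.0405, 0.1851]
tcp_rot: [-0.004, 0.824, 0.566, -0.002]
contact_force: [0.2, -0.7, 0.5]
width: 0.0003
```

```bash
python3 goto.py -20 40 20 210
```

```text
t 14.6 phi -21.1 rad 34.4 tang 25.0 z 185.1 F [ 0.2 -0.7  0.5] M [-0.1   0.11  0.01] w 0.0003 q6 0.21 tilt [-0.007  0.004 -1.   ]
target [ 0.6044 -0.0464  0.21  ] shift share [-0.0214  0.025  -0.1245] turn share [-0.007 -0.001 -0.018]
```

Emit:
send_rows:
  rows:
    - {"tx": 0.01, "ty": 0.01, "tz": -0.08, "wx": -0.007, "wy": 0, "wz": -0.136, "grip": 0}
    - {"tx": 0.02, "ty": -0.01, "tz": -0.05, "wx": 0, "wy": 0, "wz": -0.136, "grip": 0}
    - {"tx": 0.026, "ty": -0.015, "tz": -0.006, "wx": 0, "wy": 0, "wz": -0.136, "grip": 0}
    - {"tx": 0.026, "ty": -0.015, "tz": -0.003, "wx": 0, "wy": 0, "wz": -0.136, "grip": 0}
    - {"tx": 0.027, "ty": -0.017, "tz": -0.003, "wx": 0, "wy": 0, "wz": -0.136, "grip": 0}
    - {"tx": 0.027, "ty": -0.017, "tz": -0.003, "wx": 0, "wy": 0, "wz": -0.136, "grip": 0}
    - {"tx": 0.027, "ty": -0.017, "tz": -0.003, "wx": 0, "wy": 0, "wz": -0.136, "grip": 0}
    - {"tx": 0.027, "ty": -0.017, "tz": -0.003, "wx": 0, "wy": 0, "wz": -0.136, "grip": 0}
    - {"tx": 0.027, "ty": -0.017, "tz": -0.003, "wx": 0, "wy": 0, "wz": -0.136, "grip": 0}
    - {"tx": 0.027, "ty": -0.017, "tz": -0.003, "wx": 0, "wy": 0, "wz": -0.136, "grip": 0}
    - {"tx": 0.027, "ty": -0.017, "tz": -0.003, "wx": 0, "wy": 0, "wz": -0.13, "grip": 0}
    - {"tx": 0, "ty": 0, "tz": 0, "wx": 0, "wy": 0, "wz": -0.05, "grip": 0}

```text
t: 15.8
eef_pos: [0.5529, -0.0086, 0.2077]
tcp_rot: [-0.004, 0.125, 0.992, 0.001]
contact_force: [-0.6, -0.6, -0.9]
width: 0.0004
```

```bash
python3 goto.py 76 40 21 200
```

```text
t 15.8 phi 75.7 rad 39.8 tang 17.5 z 207.7 F [-0.6 -0.6 -0.9] M [-0.02  0.01  0.02] w 0.0004 q6 -1.43 tilt [-0.008  0.003 -1.   ]
target [ 0.5493 -0.0076  0.2   ] shift share [0.0185 0.0002 0.0386] turn share [ 0.001 -0.008 -0.005]
```

Emit:
send_rows:
  rows:
    - {"tx": 0.019, "ty": 0, "tz": 0.04, "wx": 0, "wy": -0.008, "wz": -0.005, "grip": 0}
    - {"tx": 0, "ty": 0, "tz": 0.06, "wx": 0, "wy": 0, "wz": 0, "grip": 0}
    - {"tx": 0, "ty": 0, "tz": 0.06, "wx": 0, "wy": 0, "wz": 0, "grip": 0}
    - {"tx": 0, "ty": 0, "tz": 0.06, "wx": 0, "wy": 0, "wz": 0, "grip": 0}
    - {"tx": 0, "ty": -0.002, "tz": 0.06, "wx": 0, "wy": 0, "wz": 0, "grip": 0}
    - {"tx": 0, "ty": -0.002, "tz": 0.05, "wx": 0, "wy": 0, "wz": 0, "grip": 0}
    - {"tx": -0.02, "ty": 0, "tz": 0, "wx": 0, "wy": 0, "wz": 0.03, "grip": 0}
    - {"tx": -0.02, "ty": 0, "tz": 0, "wx": 0, "wy": 0, "wz": 0.03, "grip": 0}

```text
t: 16.6
eef_pos: [0.555, -0.0106, 0.1314]
tcp_rot: [-0.003, 0.153, 0.988, 0.0]
contact_force: [0.4, 0.5, -0.2]
width: 0.0002
```

```bash
python3 goto.py 72 40 13 137
```

```text
t 16.6 phi 72.4 rad 37.5 tang 17.2 z 131.4 F [ 0.4  0.5 -0.2] M [ 0.04 -0.04 -0.02] w 0.0002 q6 -1.38 tilt [-0.005  0.001 -1.   ]
target [ 0.56   -0.0094  0.137 ] shift share [-0.0221  0.0132 -0.0283] turn share [-0.    -0.005  0.006]
```

Now the last stroke, from 72 towards about 15 first.

Emit:
send_rows:
  rows:
    - {"tx": -0.032, "ty": 0.018, "tz": -0.02, "wx": 0, "wy": -0.004, "wz": 0.05, "grip": 0}
    - {"tx": -0.024, "ty": 0.006, "tz": -0.01, "wx": 0, "wy": 0, "wz": 0.09, "grip": 0}
    - {"tx": -0.023, "ty": 0.004, "tz": 0, "wx": 0, "wy": 0, "wz": 0.095, "grip": 0}
    - {"tx": -0.023, "ty": 0.004, "tz": 0, "wx": 0, "wy": 0, "wz": 0.095, "grip": 0}
    - {"tx": -0.023, "ty": 0.003, "tz": -0.002, "wx": 0, "wy": 0, "wz": 0.095, "grip": 0}
    - {"tx": -0.023, "ty": 0.003, "tz": -0.002, "wx": 0, "wy": 0, "wz": 0.095, "grip": 0}
    - {"tx": -0.023, "ty": 0.003, "tz": -0.002, "wx": 0, "wy": 0, "wz": 0.095, "grip": 0}
    - {"tx": -0.022, "ty": 0.003, "tz": -0.002, "wx": 0, "wy": 0, "wz": 0.09, "grip": 0}
    - {"tx": -0.022, "ty": 0.003, "tz": -0.002, "wx": 0, "wy": 0, "wz": 0.09, "grip": 0}
    - {"tx": -0.022, "ty": 0.003, "tz": -0.002, "wx": 0, "wy": 0, "wz": 0.09, "grip": 0}

```text
t: 17.6
eef_pos: [0.5939, -0.0279, 0.1314]
tcp_rot: [-0.007, 0.593, 0.805, -0.0]
contact_force: [-1.1, 3.7, 2.2]
width: 0.0006
```

```bash
python3 goto.py 17 40 13 137
```

```text
t 17.6 phi 17.2 rad 39.4 tang 12.5 z 131.4 F [-1.1  3.7  2.2] M [ 0.35  0.22 -0.09] w 0.0006 q6 -0.44 tilt [-0.011  0.008 -1.   ]
target [ 0.5945 -0.0274  0.137 ] shift share [ 0.002   0.0032 -0.028 ] turn share [-0.008 -0.01   0.003]
```

Emit:
send_rows:
  rows:
    - {"tx": -0.012, "ty": 0.003, "tz": -0.01, "wx": -0.004, "wy": -0.005, "wz": 0.048, "grip": 0}
    - {"tx": -0.012, "ty": 0.003, "tz": -0.01, "wx": -0.004, "wy": -0.005, "wz": 0.048, "grip": 0}
    - {"tx": -0.012, "ty": 0.002, "tz": 0, "wx": 0, "wy": 0, "wz": 0.048, "grip": 0}
    - {"tx": -0.012, "ty": 0.002, "tz": 0, "wx": 0, "wy": 0, "wz": 0.048, "grip": 0}
    - {"tx": -0.012, "ty": 0.002, "tz": 0, "wx": 0, "wy": 0, "wz": 0.048, "grip": 0}

```text
t: 18.1
eef_pos: [0.5984, -0.0369, 0.1312]
tcp_rot: [-0.003, 0.694, 0.72, 0.001]
contact_force: [-1.5, 7.2, 5.4]
width: 0.0006
```

```bash
python3 goto.py -4 40 13 137
```

```text
t 18.1 phi 2.1 rad 38.9 tang 13.2 z 131.2 F [-1.5  7.2  5.4] M [ 1.14  0.34 -0.17] w 0.0006 q6 -0.19 tilt [-0.003  0.005 -1.   ]
target [ 0.6008 -0.0413  0.137 ] shift share [-0.0226  0.0109 -0.0289] turn share [-0.003 -0.004  0.101]
```

Emit:
send_rows:
  rows:
    - {"tx": -0.015, "ty": 0.003, "tz": -0.005, "wx": 0, "wy": 0, "wz": 0.04, "grip": 0}
    - {"tx": -0.015, "ty": 0.003, "tz": -0.005, "wx": 0, "wy": 0, "wz": 0.03, "grip": 0}

```text
t: 18.3
eef_pos: [0.5991, -0.0381, 0.1315]
tcp_rot: [-0.007, 0.721, 0.693, 0.002]
contact_force: [-0.6, 12.6, 0.5]
width: 0.0003
```

```bash
python3 goto.py -4 40 13 137
```

```text
t 18.3 phi -2.3 rad 38.5 tang 15.0 z 131.5 F [-0.6 12.6  0.5] M [ 2.03  0.22 -0.19] w 0.0003 q6 -0.12 tilt [-0.005  0.013 -1.   ]
target [ 0.6008 -0.0413  0.137 ] shift share [-0.0155  0.0092 -0.028 ] turn share [-0.006 -0.012  0.029]
```

Emit:
send_rows:
  rows:
    - {"tx": -0.025, "ty": 0, "tz": 0, "wx": 0, "wy": -0.01, "wz": 0, "grip": 0}
    - {"tx": -0.03, "ty": 0, "tz": 0, "wx": 0, "wy": 0, "wz": 0, "grip": 0}
    - {"tx": -0.035, "ty": 0, "tz": 0, "wx": 0, "wy": 0, "wz": 0, "grip": 0}

```text
t: 18.6
eef_pos: [0.599, -0.0387, 0.1314]
tcp_rot: [-0.013, 0.719, 0.695, 0.008]
contact_force: [-1.7, 33.0, 8.9]
width: 0.0004
```

```bash
python3 goto.py -4 40 13 137
```

```text
t 18.6 phi -2.0 rad 38.6 tang 14.1 z 131.4 F [-1.7 33.   8.9] M [ 5.31  0.53 -0.43] w 0.0004 q6 -0.14 tilt [-0.006  0.029 -1.   ]
target [ 0.6008 -0.0413  0.137 ] shift share [-0.0119  0.0091 -0.0283] turn share [-0.007 -0.028  0.033]
```

The push rose to 33 N with only 0.6 mm of movement, so this is the firm stop. I'll back off, lift and move clear to look.

Emit:
send_rows:
  rows:
    - {"tx": 0.04, "ty": 0, "tz": 0, "wx": 0, "wy": 0, "wz": 0, "grip": 0}
    - {"tx": 0.04, "ty": 0, "tz": 0, "wx": 0, "wy": 0, "wz": 0, "grip": 0}
    - {"tx": 0, "ty": 0, "tz": -0.15, "wx": 0, "wy": -0.02, "wz": 0, "grip": 0}
    - {"tx": 0, "ty": 0, "tz": -0.2, "wx": 0, "wy": 0, "wz": 0, "grip": 0}
    - {"tx": 0, "ty": 0, "tz": -0.2, "wx": 0, "wy": 0, "wz": 0, "grip": 0}
    - {"tx": 0.2, "ty": -0.05, "tz": 0, "wx": 0, "wy": 0, "wz": 0, "grip": 0}
    - {"tx": 0.2, "ty": -0.05, "tz": 0, "wx": 0, "wy": 0, "wz": 0, "grip": 0}
    - {"tx": 0.2, "ty": -0.05, "tz": 0, "wx": 0, "wy": 0, "wz": 0, "grip": 0}
    - {"tx": 0.2, "ty": -0.05, "tz": 0, "wx": 0, "wy": 0, "wz": 0, "grip": 0}
    - {"tx": 0.2, "ty": -0.05, "tz": 0, "wx": 0, "wy": 0, "wz": 0, "grip": 0}
    - {"tx": 0.2, "ty": -0.05, "tz": 0, "wx": 0, "wy": 0, "wz": 0, "grip": 0}
    - {"tx": 0.2, "ty": -0.05, "tz": 0, "wx": 0, "wy": 0, "wz": 0, "grip": 0}
    - {"tx": 0.2, "ty": -0.05, "tz": 0, "wx": 0, "wy": 0, "wz": 0, "grip": 0}
    - {"tx": 0, "ty": 0, "tz": 0, "wx": 0, "wy": 0, "wz": 0, "grip": 0}

```text
t: 20.0
eef_pos: [0.5309, 0.309, 0.2407]
tcp_rot: [-0.004, 0.722, 0.692, -0.002]
contact_force: [-0.1, -0.3, 0.2]
width: 0.0003
```

```bash
python3 goto.py; python3 - <<'E'
from meas import *
c=[]
for n,s in(("top",np.s_[170:290,210:330]),("scene",np.s_[130:240,190:300])):
    p,d=eyes.grab_frame(n); q=np.load(n+'0.npz')['p']; c.append(cv2.resize(p[s],(400,400)))
    refine(n,p,z=.157)
    D=np.abs(p.astype(int)-q).max(2)>60; cc,l,st,ce=cv2.connectedComponentsWithStats(D.astype(np.uint8)); print([(*st[i],) for i in range(1,cc) if st[i,4]>15])
cv2.imwrite('pics/f.png',np.hstack(c)[...,::-1])
E
```

```text
t 20.0 phi -2.5 rad -44.8 tang 358.9 z 240.7 F [-0.1 -0.3  0.2] M [-0.06  0.03 -0.06] w 0.0003 q6 0.48 tilt [-0.009  0.003 -1.   ]
top mid [574.3 -51.8] ang 176.1 t -42.2 42.2 disc 40 [560.3 -51.5] edge x=-0.0170 y+523.7 yaw=1.0 roof y -126.2 20.3
[(np.int32(0), np.int32(152), np.int32(53), np.int32(91), np.int32(2806)), (np.int32(37), np.int32(161), np.int32(24), np.int32(6), np.int32(79)), (np.int32(63), np.int32(171), np.int32(3), np.int32(15), np.int32(27)), (np.int32(83), np.int32(170), np.int32(40), np.int32(30), np.int32(535)), (np.int32(273), np.int32(190), np.int32(7), np.int32(17), np.int32(72)), (np.int32(183), np.int32(208), np.int32(14), np.int32(19), np.int32(114)), (np.int32(251), np.int32(208), np.int32(19), np.int32(8), np.int32(104)), (np.int32(282), np.int32(211), np.int32(17), np.int32(8), np.int32(103)), (np.int32(272), np.int32(221), np.int32(5), np.int32(4), np.int32(17)), (np.int32(55), np.int32(229), np.int32(4), np.int32(9), np.int32(27)), (np.int32(6), np.int32(235), np.int32(42), np.int32(30), np.int32(860)), (np.int32(75), np.int32(234), np.int32(52), np.
[... 1779 characters left out ...]
(26), np.int32(12), np.int32(118)), (np.int32(413), np.int32(74), np.int32(65), np.int32(30), np.int32(457)), (np.int32(415), np.int32(85), np.int32(11), np.int32(10), np.int32(71)), (np.int32(373), np.int32(90), np.int32(32), np.int32(35), np.int32(350)), (np.int32(400), np.int32(97), np.int32(11), np.int32(5), np.int32(26)), (np.int32(365), np.int32(121), np.int32(37), np.int32(28), np.int32(566)), (np.int32(223), np.int32(167), np.int32(40), np.int32(21), np.int32(293)), (np.int32(237), np.int32(179), np.int32(8), np.int32(21), np.int32(78)), (np.int32(429), np.int32(193), np.int32(50), np.int32(16), np.int32(442)), (np.int32(311), np.int32(205), np.int32(13), np.int32(13), np.int32(54))]
```

View pics/f.png

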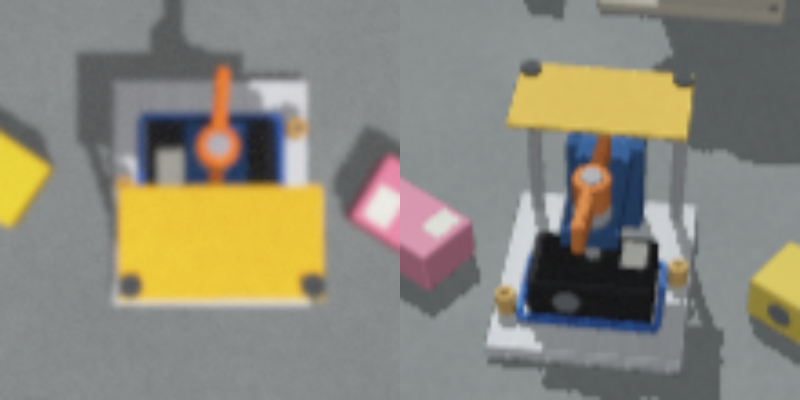

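The left half (top view) shows the wing pointing away from the robot, from the hub at (218,145) to its tip at (224,70). That is world -3.9° against a predicted -3.5° at home. The right half shows the module in its nest and both bushes in place. The only changes away from the screw are in areas the arm's shadow crosses.

```bash
python3 -c "
from cell import finish_job; print(finish_job())"
```

```text
the job is handed in; nothing more can be done
None
```

The screw is home at its stop, clamping the module, and I handed the job in at about 20 s with the robot clear. I pushed it clockwise with the shut fingertips in three strokes, about 446° in all, lifting clear and going behind the other wing each time.

**Stop:** on the last push the force rose to 33 N while the fingertips moved only 0.6 mm. In the final top view the wing sits at world -3.9°, against a predicted -3.5° at the stop.

**Module and bushes:** the last pictures show the module in its nest and both bushes in place. I compared the pictures from before and after. The changes away from the screw lay where the arm or its shadow moved, and I saw no bystander shifted.

**Disagreements and gaps:**
- **Cameras:** the scene camera put the roof and hub 3–7 mm away from the top camera. I relied mainly on the top camera.
- **Wing angle:** the scene camera's final reading was unusable because the wing points nearly straight at that camera.
- **Foot pressure:** I did not measure it directly. I inferred it from the screw being at its stop.
- **Moves:** the first move call was refused by the interface and moved nothing. The moves drifted a few millimetres per call and were corrected along the way.

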